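# Put the sample case home and shut the roll-top store

### The job

The blue sample case is sticking out of the jeweller's roll-top store, so its tambour door cannot shut. Roll the tambour all the way up by its brass pull, slide the case straight in until it rests against the stop at the back, then roll the tambour down until it is fully shut. Leave the things standing beside the store where they are.

Things in the scene. Friction and masses are not known exactly. Their poses are not given: they have to be found in the camera images.
- store: White bench store, fixed: half-round side walls (12 mm thick, 237 mm high) on a floor 430 mm deep, its surface at z = 12 mm, its front edge at x = -215 mm; 240 mm wide inside, 264 outside. Origin: centre of the underside; z up; the open front faces its own -x, y runs across. A fixed hood (outer radius 217 mm) covers the arc from 108 degrees above the front horizon to the back.
- track_axis (a point): Centre of the tambour's circular track, midway between the side walls: at x = 0, y = 0, z = 15 mm of the store, axes as the store's. The track's axis runs through it along the store's y.
- stop (a point): Middle of the front face, at floor level, of the fixed black rubber stop inside the store: 50 mm high, right across the floor, at x = +95 mm of the store. Axes as the store's.
- tambour (a joint): Roll of the tambour door (14 wooden slats 236 mm wide, outer face 205 mm from the track axis) along its track, rad about that axis: 0 = shut, lower edge on the floor in front; 1.01 = fully open at its upper stop, lower edge then 190 mm above the bench, 95 mm in front of the axis. Friction keeps it wherever it is left; moving it takes about 2 to 7 N at the pull.
- pull (a point): Grip point on the brass pull, a block standing radially out of the middle of the door: 24 mm wide along the store's y, 22 mm along the track, outer end 253 mm and this point 236 mm from the track axis (31 mm out from the slats). Joint value q puts it 0.698 + q rad above the front horizon (q = 0: 40 degrees, on the front; q = 1.01: 98 degrees, on top).
- case: Loose blue box with a steel band and two brass latches on its front: 160 mm deep (its x), 150 wide (its y), 55 high, 0.4 to 0.85 kg. Origin: centre of its underside. It stands on the store's floor, sticking out of the front, turned a little. Home, its back rests on the stop: its origin at x = +15 mm of the store, its front face at x = -65 mm.
- tissues: White tissue box, 115 x 115 x 125 mm, loose, beside the store; origin at the centre of its underside. To be left alone.
- sprayer: Glass bottle, 72 mm across and 135 mm high, loose, beside the store; origin at the centre of its underside. To be left alone.
- burblock: White slab 100 x 160 mm, 22 mm thick, with upright burs in black holders up to 120 mm high, loose, beside the store; origin at the centre of its underside. To be left alone.
There are look-alikes about, which are no part of the job. Of the things shaped like the case, the blue one is meant.

How it is judged:
By the outcome, as a careful person would: the job done as asked, in the order asked, and still so for the second after the job is handed in, with the robot touching nothing.
It also fails if it takes over 64 s, if anything falls off the work surface, if the arm or the gripper's body presses on something with over 40 N, if the wrist force passes 120 N, or if a joint passes its speed limit or range.

### The arm

A 6-joint arm with a two-finger parallel gripper is mounted at the origin on the work surface. World frame = base frame: x ahead of the robot, y to its left, z up, the work surface at z = 0. Lengths are in mm, angles in rad, forces in N, time in s.
With the tool pointing down it reaches from about 400 to 925 mm from the base axis. Payload 12.5 kg.
Tool frame: the origin (TCP) lies at the very end of the fingers, on their centre line; the grasp point (between the pads) lies 19 mm behind it; z points along the fingers, y is the direction in which the jaws open and shut (so a half turn about z gives the same grasp; the last joint's range is limited). The gripper opens to 95 mm and grips with 3 to 60 N. Pads are 20 mm wide; open, the fingers measure 119 mm over their backs; the gripper's body (75 mm by 180 mm) begins 59 mm behind the grasp point.
Start: joints at [1.182, 0.491, 1.559, -0, 1.092, -0.106], TCP at [174.386, 600.197, 214.661] pointing down, gripper open.
Joint ranges: [-3.1, 3.1], [-0.84, 2.19], [0.05, 2.79], [-1.13, 4.28], [0.06, 2.93], [-2.69, 2.69]. Speed limits (rad/s): [2.22, 2.22, 2.79, 3.14, 3.14, 3.14].

### API

Orientations are given as [roll, pitch, yaw] about the fixed x, y, z axes, in that order (R = Rz(yaw) Ry(pitch) Rx(roll)).
In Python, from cell import env gives the robot as it stands.
- The arm moves only by the shell command python3 -m pendant 'ROWS'. ROWS is JSON, a list that holds one entry, the list of rows, each a list of 5 numbers: the opening, from 0 (shut) to 1 (fully open), then the shift along the tool's x, y, z in m, then the turn about the tool's z in rad. A call has exactly 8 rows; each row is the pose to reach, as a shift and turn from the pose commanded when the call began, along the tool's axes at that moment; what a row does not reach only later rows make up. A row lasts 1/10 s, in which the tool goes at most 50 mm and 8.59 degrees, less where a joint would pass 70% of its speed; a pose out of reach is approached as far as the arm can. A call with a gripper value outside its range is refused whole. The fingers move at their own pace and stop on an object; the grip force is fixed at half the most. Time passes only in rows, so rows that repeat a pose let the fingers close, or fill a call up. It gives the time, the measured TCP pose, the force and the opening at its end, in the units of the state.
- env.state(): the state, without advancing time (a new reading comes with each control period).
- env.read_camera(name): name is "scene" or "top"; returns a dict with "image" (480x640x3 uint8, blue, green, red), "range_z" (480x640 float32, mm along the optical axis (not along the pixel's ray), 0 where there is no reading), "fx", "fy", "cx", "cy" (pixels), "dist" ([k1, k2, p1, p2, k3] as OpenCV has them; the pictures are not rectified), "rvec" (rotation vector, rad) and "tvec" (3), from world to camera coordinates, as OpenCV has them. Camera axes: x right, y down, z forward; pixel columns grow to the right and rows downward; lengths in mm; the calibration is good to about 2 mm. A picture is of the moment at which its call begins.
- env.job_done(): hands the job in, once; it reports no verdict.
The state is a dict: "t": time; "joints": joint angles; "qvel": joint speeds; "tau": joint torques, N m; "eef_pos": TCP position; "tcp_rot": TCP orientation; "ft_force": force on the tool from outside, world axes, zero at the start; "moment": the same for the moment, N m; "opening": opening from 0.0 (shut) to 1.0 (fully open).
Only numpy, scipy, OpenCV 4.12 (cv2) and the standard library are available. Lean on these libraries where they do the work, as an engineer would, in place of code of your own. Each camera call takes 0.05 s, during which the arm holds its last target. There are 200 camera calls.

## Working session

There is one attempt and no reset: what is moved stays moved. The work goes in short steps, Python scripts to look and compute and a shell command to move; the robot and the scene stay as the last step left them, time stands still between calls to the robot, and variables do not carry over. Pictures are saved under pics/ and viewed, about 8 in all and at most 12, crops included, and the job is handed in when it is done.

```bash
ls; mkdir -p pics; cat > h.py <<'E'
from cell import env
import numpy as np, cv2
def cam(n):
    c=env.read_camera(n); K=np.array([[c['fx'],0,c['cx']],[0,c['fy'],c['cy']],[0,0,1.]])
    c['K']=K; c['R']=cv2.Rodrigues(np.array(c['rvec'],float))[0]; c['t']=np.array(c['tvec'],float).ravel(); return c
def rays(c,px):
    u=cv2.undistortPoints(np.array(px,float).reshape(-1,1,2),c['K'],np.array(c['dist'],float)).reshape(-1,2)
    return np.c_[u,np.ones(len(u))]
def plane(c,px,z):
    d=rays(c,px)@c['R']; o=-c['R'].T@c['t']; return o+d*((z-o[2])/d[:,2])[:,None]
def pts(c,px):
    px=np.array(px,int).reshape(-1,2); Z=c['range_z'][px[:,1],px[:,0]]
    return (rays(c,px)*Z[:,None]-c['t'])@c['R'], Z
E
python3 - <<'E'
from h import *
for n in('scene','top'):
    c=cam(n); cv2.imwrite(f'pics/{n}0.png',c['image']); print(n,-c['R'].T@c['t'],c['fx'])
print(env.state())
E
```

```text
pics
scene [567.50338829 297.783831   931.8330046 ] 452.5882442986805
top [ 435.71816721   46.031269   1165.42758488] 488.0620850038409
{'t': 0.1, 'joints': array([ 1.18239904e+00,  4.91479552e-01,  1.55938510e+00,  1.23289984e-05,
        1.09169028e+00, -1.05599048e-01]), 'qvel': array([ 0.00037257, -0.00132611, -0.0004463 ,  0.00072448,  0.00239925,
        0.00087446]), 'tau': array([ 1.67118746e-03, -6.13620973e+01, -2.58605021e+01,  6.93774107e-02,
        4.69904719e-02, -4.44737418e-05]), 'eef_pos': array([174.29696787, 599.98541281, 214.13361358]), 'tcp_rot': array([-3.14063689e+00, -1.12300672e-04,  2.85878867e+00]), 'ft_force': array([-0.16790364, -0.36974177, -0.20462689]), 'moment': array([0.00889991, 0.04152487, 0.00302504]), 'opening': 0.9975247329281216}
```

View pics/scene0.png

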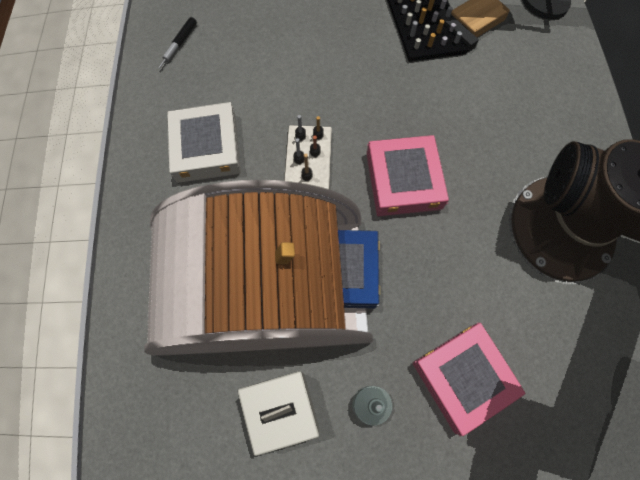

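View pics/top0.png

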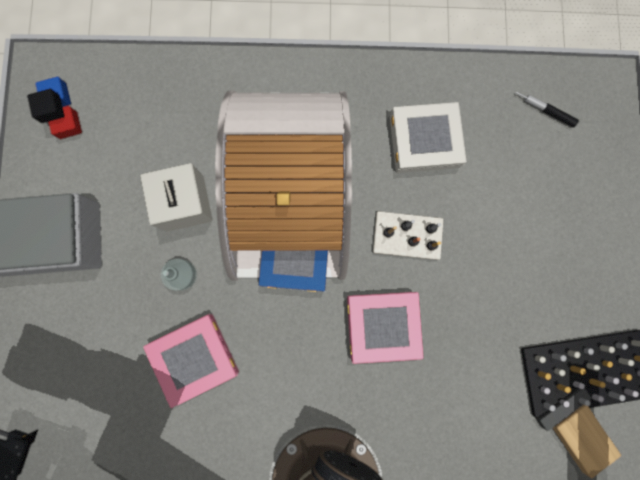

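Scene shows the store with its front towards the base: pull at about (287,252) in scene and (283,199) in top. The blue case sticks out at (360,268) and (293,268). The bottle is at (372,405), burs at (308,150). I'll measure the store and case now.

```bash
cat > m.py <<'E'
from h import *
from scipy.optimize import least_squares
def comp(m,near=None):
    n,l,s,ce=cv2.connectedComponentsWithStats(m.astype(np.uint8)); 
    k=1+np.argmax(s[1:,4]) if near is None else 1+np.argmin([np.hypot(*(c-near)) if a>30 else 1e9 for c,a in zip(ce[1:],s[1:,4])])
    return l==k
def roi(P,lo,hi): return ((P>lo)&(P<hi)).all(-1)
def cloud(c):
    v,u=np.mgrid[0:480,0:640]; P,Z=pts(c,np.c_[u.ravel(),v.ravel()]); P[Z<=0]=1e6; return P.reshape(480,640,3)
def hsv(c): return cv2.cvtColor(c['image'],cv2.COLOR_BGR2HSV)
E
python3 - <<'E'
from m import *
for n in('scene','top'):
    c=cam(n); P=cloud(c); H=hsv(c); h,s,v=[H[...,i].astype(int) for i in range(3)]
    brown=comp((h>5)&(h<18)&(s>90)&(v>40)&roi(P,[250,-200,60],[800,300,240]))
    Q=P[cv2.erode(brown.astype(np.uint8),np.ones((5,5)))>0]
    f=lambda p:np.hypot((Q[:,0]-p[0])*np.cos(p[1])+(Q[:,1]-50)*np.sin(p[1]),Q[:,2]-15)-p[2]
    r=least_squares(f,[550,0,205],loss='soft_l1'); x0,yaw,rad=r.x
    print(n,'axis x at y=50',x0,'yaw',yaw,'rad',rad,'rms',np.std(f(r.x)),len(Q), 'z',Q[:,2].min(),Q[:,2].max())
    B=P[brown]; ly=-(B[:,0]-x0)*np.sin(yaw)+(B[:,1]-50)*np.cos(yaw); print(' slat lateral',50+np.percentile(ly,[1,99]))
    br=comp((h>18)&(h<32)&(s>100)&(v>90)&roi(P,[300,-100,200],[700,200,290])); Q=P[br]; Q=Q[Q[:,2]>Q[:,2].max()-15]
    print(' pull',br.sum(),np.median(Q,0),Q.min(0),Q.max(0))
    bl=comp((h>100)&(h<125)&(s>120)&roi(P,[250,-200,20],[600,300,90])); Q=P[bl]; Q=Q[abs(Q[:,2]-67)<6]
    print(' case',len(Q),np.median(Q[:,2]),Q.min(0),Q.max(0))
    # front face top edge line: for columns by y bin min x
    for y in range(-30,140,15):
        q=Q[abs(Q[:,1]-y)<5]; 
        if len(q)>3: print('   y',y,'xmin',q[:,0].min().round(1),'xmax',q[:,0].max().round(1))
    W=P[roi(P,[300,-150,100],[800,250,275])&(s<60)]
    ly=-(W[:,0]-x0)*np.sin(yaw)+(W[:,1]-50)*np.cos(yaw)+50; print(' white lateral',np.percentile(ly,[1,99]))
    for nm,lo,hi in(('tiss',[400,150,110],[700,400,140]),('spray',[250,150,40],[480,350,145]),('burs',[400,-200,40],[600,-60,135])):
        q=P[roi(P,lo,hi)]; print(' ',nm,np.percentile(q,[2,98],axis=0).round().tolist() if len(q) else 0)
E
```

```text
scene axis x at y=50 681.6983130228474 yaw 0.017798474848381006 rad 204.18249963760346 rms 2.11469445467822 14751 z 142.74244170590015 224.21393749163394
 slat lateral [-16.72364703 211.78209038]
 pull 1 [611.51534854  89.98507525 256.85300513] [611.51534854  89.98507525 256.85300513] [611.51534854  89.98507525 256.85300513]
 case 1649 66.70351120267887 [435.74809559   4.18194342  61.92813543] [514.35727187 156.9493894   72.24209538]
   y 15 xmin 435.7 xmax 512.9
   y 30 xmin 436.9 xmax 514.0
   y 45 xmin 438.5 xmax 464.8
   y 60 xmin 439.1 xmax 466.1
   y 75 xmin 440.6 xmax 467.2
   y 90 xmin 441.9 xmax 468.5
   y 105 xmin 443.2 xmax 469.6
   y 120 xmin 444.2 xmax 511.3
   y 135 xmin 445.8 xmax 512.3
 white lateral [-33.70713334 230.19042981]
  tiss [[482.0, 227.0, 119.0], [694.0, 396.0, 135.0]]
  spray [[252.0, 157.0, 49.0], [476.0, 348.0, 106.0]]
  burs [[401.0, -198.0, 41.0], [593.0, -64.0, 108.0]]
top axis x at y=50 683.9552223974387 yaw 0.02109385539859749 rad 205.17867766141302 rms 2.4389243599185266 10868 z 142.0852981485043 224.92052292777055
 slat lateral [-15.43649294 213.05509574]
 pull 158 [608.53609472  97.16519388 256.52071365] [597.53816515  85.8817099  248.65497973] [619.42061346 108.71818355 262.87687344]
 case 1364 67.40354365648737 [437.59886722   8.146235    61.49837295] [525.20313797 157.8982392   72.87224126]
   y 15 xmin 437.6 xmax 525.1
   y 30 xmin 439.7 xmax 525.0
   y 45 xmin 441.7 xmax 466.2
   y 60 xmin 441.6 xmax 466.2
   y 75 xmin 441.4 xmax 468.2
   y 90 xmin 443.4 xmax 468.1
   y 105 xmin 443.3 xmax 470.1
   y 120 xmin 445.3 xmax 472.0
   y 135 xmin 447.3 xmax 521.3
 white lateral [-32.04419209 231.41549763]
  tiss [[474.0, 219.0, 114.0], [695.0, 397.0, 133.0]]
  spray [[252.0, 207.0, 47.0], [476.0, 347.0, 108.0]]
  burs [[401.0, -198.0, 42.0], [592.0, -64.0, 107.0]]
```

```bash
cat >> m.py <<'E'
def to(x,y,z,yaw=None):
    "tool-axis shift (m) and turn from the measured pose to a world target"
    s=env.state(); p=np.array(s['eef_pos']); w=s['tcp_rot'][2]; d=np.array([x,y,z])-p
    c,n=np.cos(w),np.sin(w); dy=0 if yaw is None else -((yaw-w+np.pi)%(2*np.pi)-np.pi)
    print('at',p.round(1),'yaw',round(w,4),'shift m',np.round([(c*d[0]+n*d[1])/1e3,(n*d[0]-c*d[1])/1e3,-d[2]/1e3],4),'turn',round(dy,4),'F',np.round(s['ft_force'],1),'op',round(s['opening'],3),'t',s['t'])
ORG=np.array([681.85,98.7]); YAW=.0195
def st(x,y):  return ORG+[x*np.cos(YAW)-y*np.sin(YAW),x*np.sin(YAW)+y*np.cos(YAW)]
def inv(P): d=np.asarray(P)[...,:2]-ORG; return np.stack([d[...,0]*np.cos(YAW)+d[...,1]*np.sin(YAW),-d[...,0]*np.sin(YAW)+d[...,1]*np.cos(YAW)],-1)
def pull(q,r=236): a=.698+q; X=st(-r*np.cos(a),0); return X[0],X[1],15+r*np.sin(a)-19
E
python3 -m pendant '[[[1,0,0,-0.05,0],[1,-0.02,-0.013,-0.095,0],[1,-0.058,-0.037,-0.115,-0.1],[1,-0.098,-0.062,-0.115,-0.2],[1,-0.138,-0.088,-0.115,-0.302],[1,-0.178,-0.114,-0.115,-0.302],[1,-0.218,-0.140,-0.115,-0.302],[1,-0.258,-0.165,-0.115,-0.302]]]'
python3 -c "
from m import *
x,y,z=pull(.576); print(x,y,z); to(x,y,z+90,YAW+np.pi)"
```

```text
t: 1.0
eef_pos: [376.9, 368.1, 329.7]
tcp_rot: [3.141, 0.0, -3.122]
ft_force: [0.9, 0.6, -1.0]
opening: 1.0
612.8430082038632 97.35419307462315 221.6816870881807
at [376.9 368.1 329.7] yaw -3.1222 shift m [-0.2306 -0.2752  0.0181] turn -0.0001 F [ 0.9  0.6 -1. ] op 1.0 t 1.0
```

```bash
python3 -m pendant '[[[1,-0.03,-0.036,0.01,0],[1,-0.06,-0.072,0.018,0],[1,-0.09,-0.108,0.018,0],[1,-0.12,-0.144,0.018,0],[1,-0.15,-0.18,0.018,0],[1,-0.18,-0.215,0.018,0],[1,-0.21,-0.25,0.018,0],[1,-0.2306,-0.2752,0.018,0]]]'
python3 - <<'E'
from m import *
x,y,z=pull(.576); to(x,y,z,YAW+np.pi)
ims=[]
for n in('scene','top'):
    c=cam(n);P=cloud(c); ims.append(c['image'][60:380,80:480])
    e=np.array(env.state()['eef_pos'])
    # gripper/wrist extents by height, relative to TCP, within 150 mm
    D=P-e
    for z0 in range(60,340,20):
        m=(abs(D[...,0])<170)&(abs(D[...,1])<170)&(D[...,2]>=z0)&(D[...,2]<z0+20)
        q=D[m]
        if len(q)>20: print(n,z0,len(q),'x',np.percentile(q[:,0],[1,99]).round(),'y',np.percentile(q[:,1],[1,99]).round())
cv2.imwrite('pics/g1.png',np.hstack(ims))
E
```

```text
t: 1.8
eef_pos: [613.4, 96.6, 311.2]
tcp_rot: [-3.141, -0.0, -3.124]
ft_force: [-0.5, 0.8, -0.3]
opening: 1.003
at [613.4  96.6 311.2] yaw -3.1237 shift m [0.0005 0.0008 0.0895] turn -0.0017 F [-0.5  0.8 -0.3] op 1.003 t 1.8
scene 80 163 x [-39.  30.] y [12. 73.]
scene 100 1035 x [-39.  30.] y [25. 93.]
scene 120 1389 x [-37.  29.] y [25. 92.]
scene 220 99 x [-55.  25.] y [-45.  68.]
scene 240 1252 x [-104.   35.] y [-46.  70.]
scene 260 2380 x [-129.   41.] y [-46.  70.]
scene 280 4626 x [-143.   42.] y [-46.  70.]
scene 300 12788 x [-152.   32.] y [-52.  67.]
scene 320 10089 x [-164.   -2.] y [-60.  62.]
top 80 99 x [-32.  -4.] y [-81.  49.]
top 100 302 x [-32.  34.] y [-91.  60.]
top 120 561 x [-31.  36.] y [-90.  57.]
top 160 228 x [-34.  34.] y [-45.   9.]
top 180 76 x [-36.  22.] y [-45.  17.]
top 200 84 x [-40. -28.] y [-28.  23.]
top 220 162 x [-45. -32.] y [-25.  42.]
top 240 36 x [-58.  22.] y [-45.  42.]
top 260 250 x [-60. -22.] y [-56.  42.]
top 280 1173 x [-63.  45.] y [-67.  52.]
top 300 5189 x [-128.   36.] y [-65.  60.]
top 320 4062 x [-139.    7.] y [-66.  59.]
```

View pics/g1.png

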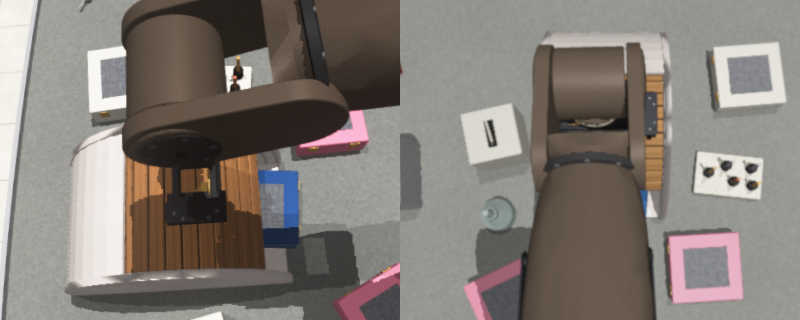

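The jaws span y over the pull. The gripper body lies 78–135 mm above the TCP, with a narrower column about 35 mm in radius above that. Next I descend and grip.

```bash
python3 -m pendant '[[[1,0,0.001,0.04,0],[1,0,0.001,0.075,0],[1,0,0.001,0.0895,0],[1,0,0.001,0.0895,0],[0,0,0.001,0.0895,0],[0,0,0.001,0.0895,0],[0,0,0.001,0.0895,0],[0,0,0.001,0.0895,0]]]'
python3 - <<'E'
from m import *
to(*pull(.576))
for q in (.65,.73,.81,.89,.97,1.01,1.03): print(q); to(*pull(q))
E
```

```text
t: 2.7
eef_pos: [612.1, 100.1, 222.9]
tcp_rot: [3.141, 0.001, -3.122]
ft_force: [-0.0, -0.2, 0.9]
opening: 0.721
at [612.1 100.1 222.9] yaw -3.1223 shift m [-0.0007 -0.0028  0.0013] turn 0 F [-0.  -0.2  0.9] op 0.721 t 2.7
0.65
at [612.1 100.1 222.9] yaw -3.1223 shift m [-0.0176 -0.0028 -0.0032] turn 0 F [-0.  -0.2  0.9] op 0.721 t 2.7
0.73
at [612.1 100.1 222.9] yaw -3.1223 shift m [-0.0362 -0.0028 -0.0066] turn 0 F [-0.  -0.2  0.9] op 0.721 t 2.7
0.81
at [612.1 100.1 222.9] yaw -3.1223 shift m [-0.0549 -0.0028 -0.0086] turn 0 F [-0.  -0.2  0.9] op 0.721 t 2.7
0.89
at [612.1 100.1 222.9] yaw -3.1223 shift m [-0.0738 -0.0028 -0.009 ] turn 0 F [-0.  -0.2  0.9] op 0.721 t 2.7
0.97
at [612.1 100.1 222.9] yaw -3.1223 shift m [-0.0927 -0.0028 -0.0079] turn 0 F [-0.  -0.2  0.9] op 0.721 t 2.7
1.01
at [612.1 100.1 222.9] yaw -3.1223 shift m [-0.102  -0.0028 -0.0068] turn 0 F [-0.  -0.2  0.9] op 0.721 t 2.7
1.03
at [612.1 100.1 222.9] yaw -3.1223 shift m [-0.1067 -0.0028 -0.0061] turn 0 F [-0.  -0.2  0.9] op 0.721 t 2.7
```

```bash
python3 -m pendant '[[[0,0,0,0,0],[0,0,0,0,0],[0,0,0,0,0],[0,0,0,0,0],[0,0,0,0,0],[0,0,0,0,0],[0,0,0,0,0],[0,0,0,0,0]]]'
python3 -c "
from m import *
to(*pull(.576))"
```

```text
t: 3.5
eef_pos: [612.0, 96.6, 222.0]
tcp_rot: [-3.136, -0.001, -3.123]
ft_force: [-0.2, -21.0, 0.4]
opening: 0.249
at [612.   96.6 222. ] yaw -3.1229 shift m [-0.0009  0.0007  0.0003] turn 0 F [ -0.2 -21.    0.4] op 0.249 t 3.5
```

```bash
python3 -m pendant '[[[0,0,-0.002,0,0],[0,-0.0090,-0.002,-0.0025,0],[0,-0.0180,-0.002,-0.0045,0],[0,-0.0270,-0.002,-0.0065,0],[0,-0.0365,-0.002,-0.0079,0],[0,-0.0460,-0.002,-0.0090,0],[0,-0.0550,-0.002,-0.0097,0],[0,-0.0550,-0.002,-0.0097,0]]]'
python3 -c "
from m import *
to(*pull(.81));to(*pull(1.01))"
```

```text
t: 4.3
eef_pos: [667.6, 97.6, 231.6]
tcp_rot: [-3.14, -0.001, -3.123]
ft_force: [2.4, -9.3, 0.0]
opening: 0.25
at [667.6  97.6 231.6] yaw -3.1229 shift m [0.0005 0.0008 0.0001] turn 0 F [ 2.4 -9.3  0. ] op 0.25 t 4.3
at [667.6  97.6 231.6] yaw -3.1229 shift m [-0.0466  0.0008  0.0018] turn 0 F [ 2.4 -9.3  0. ] op 0.25 t 4.3
```

Tracks the arc well. I continue to the upper stop, slightly beyond, to make sure it gets there.

```bash
python3 -m pendant '[[[0,-0.0090,-0.001,-0.0005,0],[0,-0.0180,-0.001,-0.0005,0],[0,-0.0270,-0.001,-0.0002,0],[0,-0.0360,-0.001,0.0005,0],[0,-0.0430,-0.001,0.0013,0],[0,-0.0475,-0.001,0.002,0],[0,-0.0500,-0.001,0.0025,0],[0,-0.0500,-0.001,0.0025,0]]]'
python3 -c "
from m import *
to(*pull(1.01))"
```

```text
t: 5.1
eef_pos: [717.2, 98.5, 229.8]
tcp_rot: [-3.141, 0.0, -3.123]
ft_force: [-0.5, -3.4, 3.8]
opening: 0.25
at [717.2  98.5 229.8] yaw -3.1226 shift m [0.003  0.0008 0.0001] turn 0 F [-0.5 -3.4  3.8] op 0.25 t 5.1
```

```bash
python3 -m pendant '[[[0,-0.002,0,0.0003,0],[0,-0.004,0,0.0006,0],[0,-0.005,0,0.0008,0],[0,-0.006,0,0.001,0],[0,-0.006,0,0.001,0],[0,-0.006,0,0.001,0],[0,-0.006,0,0.001,0],[0,-0.006,0,0.001,0]]]'
python3 -c "
from m import *
to(*pull(1.01))"
```

```text
t: 5.9
eef_pos: [722.8, 98.7, 229.0]
tcp_rot: [-3.141, -0.0, -3.123]
ft_force: [-2.4, -4.2, 6.5]
opening: 0.249
at [722.8  98.7 229. ] yaw -3.1226 shift m [ 0.0087  0.0008 -0.0008] turn 0 F [-2.4 -4.2  6.5] op 0.249 t 5.9
```

```bash
python3 -m pendant '[[[0,-0.002,0,0.0003,0],[0,-0.004,0,0.0006,0],[0,-0.006,0,0.001,0],[0,-0.008,0,0.0015,0],[0,-0.008,0,0.0015,0],[0,-0.008,0,0.0015,0],[0,-0.008,0,0.0015,0],[0,-0.008,0,0.0015,0]]]'
python3 -c "
from m import *
to(*pull(1.01))"
```

```text
t: 6.7
eef_pos: [728.1, 98.8, 228.0]
tcp_rot: [-3.141, -0.007, -3.122]
ft_force: [-23.4, -5.3, 12.9]
opening: 0.252
at [728.1  98.8 228. ] yaw -3.1225 shift m [ 0.014   0.0008 -0.0018] turn 0 F [-23.4  -5.3  12.9] op 0.252 t 6.7
```

```bash
python3 -m pendant '[[[1,0.003,0,0,0],[1,0.003,0,0,0],[1,0.003,0,0,0],[1,0.003,0,0,0],[1,0.003,0,-0.03,0],[1,0.003,0,-0.075,0],[1,0.04,0,-0.1,0],[1,0.09,0,-0.1,0]]]'
python3 -m pendant '[[[1,0.045,0,0,0],[1,0.09,0,0,0],[1,0.135,0,0,0],[1,0.18,0,0,0],[1,0.225,0,0,0],[1,0.26,0,0,0],[1,0.28,0,0,0],[1,0.28,0,0,0]]]'
python3 - <<'E'
from m import *
for n in('scene','top'):
    c=cam(n); P=cloud(c); H=hsv(c); h,s,v=[H[...,i].astype(int) for i in range(3)]
    cv2.imwrite(f'pics/{n}2.png',c['image'])
    brown=comp((h>5)&(h<18)&(s>90)&(v>40)&roi(P,[450,-50,150],[850,250,240]))
    Q=P[brown]; l=inv(Q); print(n,'slats x',np.percentile(l[:,0],[.5,99.5]),'z',np.percentile(Q[:,2],[1,50,99]),'lowest z at x',Q[Q[:,2]<Q[:,2].min()+4].mean(0))
    br=(h>18)&(h<32)&(s>80)&(v>60)&roi(P,[650,50,235],[780,150,290]); Q=P[br]
    if len(Q): print(' pull',len(Q),Q.min(0),Q.max(0),Q.mean(0))
    # white store: side walls/hood extents in x; floor front edge
    W=P[(s<60)&(v>90)&roi(P,[430,-60,6],[1000,260,20])]; 
    if len(W): print(' floor xmin',np.percentile(inv(W)[:,0],[.5,2,5]))
    W=P[(s<70)&roi(P,[600,-40,150],[1000,240,260])]; l=inv(W); hz=np.c_[l[:,0],W[:,2]]; hz=hz[hz[:,0]>90]
    f=lambda p:np.hypot(hz[:,0]-p[0],hz[:,1]-15)-217
    r=least_squares(f,[0],loss='soft_l1',f_scale=3); print(' hood axis dx',r.x,np.median(abs(f(r.x))))
    bl=comp((h>100)&(h<125)&(s>120)&roi(P,[250,-200,20],[600,300,90])); Q=P[bl]; Q=Q[abs(Q[:,2]-67)<6]
    print(' case',inv(Q).min(0),inv(Q).max(0))
E
```

```text
t: 7.5
eef_pos: [642.0, 97.5, 329.4]
tcp_rot: [3.141, 0.006, -3.123]
ft_force: [-0.2, -0.0, 0.6]
opening: 0.867
t: 8.3
eef_pos: [359.3, 92.3, 327.4]
tcp_rot: [3.141, 0.001, -3.122]
ft_force: [1.0, 0.3, -1.0]
opening: 1.001
scene slats x [-93.09036737  64.42784634] z [197.45785421 214.78395338 221.78531768] lowest z at x [592.7382244   95.23846553 197.03482984]
 pull 42 [708.24716978  87.40120775 262.59696622] [722.96188914 104.84731619 268.04316504] [715.70247904  97.11967017 265.16990785]
 floor xmin [-215.41639785 -213.00521964 -209.70728651]
 hood axis dx [-0.43705193] 0.7011492607765462
 case [-248.01956053  -97.38341576] [-92.66043721  63.60150032]
top slats x [-90.72185044  65.5852463 ] z [198.31553354 215.72197555 223.1387173 ] lowest z at x [599.7857385   -7.12318021 193.40736332]
 pull 206 [701.7417355   87.85766573 235.2997206 ] [728.36823441 110.86214621 271.8039559 ] [712.78935318  99.35479733 260.16317362]
 floor xmin [-214.11634448 -211.72395404 -206.91161987]
 hood axis dx [3.17238883] 0.7942271876715381
 case [-245.76971635  -94.69605291] [-82.09948957  63.41430421]
```

View pics/top2.png

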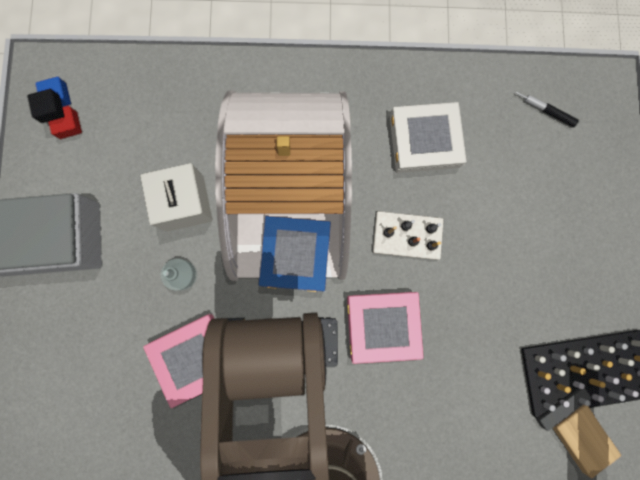

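```bash
python3 -c "
from m import *
for x in(-275,-130): print(st(x,-12)); to(*st(x,-12),20,YAW+np.pi)"
```

```text
[407.13626789  81.34012127]
at [361.7  92.3 327.3] yaw -3.1223 shift m [-0.0452 -0.0118  0.3073] turn -0.0002 F [-0.   0.4 -0.6] op 0.996 t 8.4
[552.10870064  84.16744208]
at [361.7  92.3 327.3] yaw -3.1223 shift m [-0.1902 -0.0118  0.3073] turn -0.0002 F [-0.   0.4 -0.6] op 0.996 t 8.4
```

```bash
python3 -m pendant '[[[1,-0.045,-0.012,0.03,0],[1,-0.045,-0.012,0.075,0],[1,-0.045,-0.012,0.12,0],[1,-0.045,-0.012,0.165,0],[1,-0.045,-0.012,0.21,0],[1,-0.045,-0.012,0.255,0],[1,-0.045,-0.012,0.29,0],[1,-0.045,-0.012,0.307,0]]]'
python3 -c "
from m import *
for x in(-200,-135): print(st(x,-12)); to(*st(x,-12),20,YAW+np.pi)"
```

```text
t: 9.2
eef_pos: [406.3, 80.9, 16.3]
tcp_rot: [3.142, -0.004, -3.123]
ft_force: [-0.1, 0.2, 0.8]
opening: 0.998
[482.12200897  82.80252859]
at [406.3  80.9  16.3] yaw -3.1227 shift m [-0.0758  0.0004 -0.0037] turn -0.0007 F [-0.1  0.2  0.8] op 0.998 t 9.2
[547.10965123  84.06994826]
at [406.3  80.9  16.3] yaw -3.1227 shift m [-0.1408  0.0005 -0.0037] turn -0.0007 F [-0.1  0.2  0.8] op 0.998 t 9.2
```

```bash
python3 -m pendant '[[[1,-0.008,0,-0.006,0],[1,-0.018,0,-0.006,0],[1,-0.028,0,-0.006,0],[1,-0.038,0,-0.006,0],[1,-0.048,0,-0.006,0],[1,-0.058,0,-0.006,0],[1,-0.068,0,-0.006,0],[1,-0.076,0,-0.006,0]]]'
python3 -m pendant '[[[1,-0.008,0,0,0],[1,-0.016,0,0,0],[1,-0.024,0,0,0],[1,-0.032,0,0,0],[1,-0.040,0,0,0],[1,-0.048,0,0,0],[1,-0.056,0,0,0],[1,-0.060,0,0,0]]]'
cat > case.py <<'E'
from m import *
for n in('scene','top'):
    c=cam(n); P=cloud(c); H=hsv(c); h,s,v=[H[...,i].astype(int) for i in range(3)]
    cv2.imwrite(f'pics/{n}_{env.state()["t"]:.1f}.png',c['image'])
    m=(h>100)&(h<125)&(s>120)&roi(P,[400,-30,61],[700,220,73]); Q=P[comp(m)]; l=inv(Q)
    print(n,len(l),l.min(0).round(1),l.max(0).round(1))
    E=[]
    for y in range(int(l[:,1].min())+8,int(l[:,1].max())-8,8):
        q=l[abs(l[:,1]-y)<4]
        if len(q)>3: E.append((y,q[:,0].min()))
    E=np.array(E); 
    if len(E)>3:
        p=np.polyfit(E[:,0],E[:,1],1); print('  front edge x at mid',np.polyval(p,l[:,1].mean()).round(1),'slope',p[0].round(3)); print(E.round().tolist())
to(*st(-135,0),20,YAW+np.pi)
E
python3 case.py
```

```text
t: 10.0
eef_pos: [483.1, 82.6, 25.9]
tcp_rot: [3.142, 0.0, -3.122]
ft_force: [-4.5, 0.1, 2.5]
opening: 0.998
t: 10.8
eef_pos: [543.2, 83.7, 25.8]
tcp_rot: [3.142, 0.001, -3.122]
ft_force: [-3.9, 0.2, 3.4]
opening: 0.997
scene 29 [-102.7   31.6] [-94.3  61.5]Traceback (most recent call last):
  File "case.py", line 5, in <module>
    m=(h>100)&(h<125)&(s>120)&roi(P,[400,-30,61],[700,220,73]); Q=P[comp(m)]; l=inv(Q)
                                                                    ~~~~^^^
  File "m.py", line 5, in comp
    k=1+np.argmax(s[1:,4]) if near is None else 1+np.argmin([np.hypot(*(c-near)) if a>30 else 1e9 for c,a in zip(ce[1:],s[1:,4])])
        ~~~~~~~~~^^^^^^^^^
    return _wrapfunc(a, 'argmax', axis=axis, out=out, **kwds)
    return bound(*args, **kwds)
ValueError: attempt to get argmax of an empty sequence
```

```bash
python3 -m pendant '[[[1,0.03,0,0,0],[1,0.07,0,0,0.05],[1,0.11,0,0,0.2],[1,0.12,0,0,0.35],[1,0.12,0,0,0.5],[1,0.12,0,0,0.65],[1,0.12,0,0,0.8],[1,0.12,0,0,0.95]]]'
python3 -m pendant '[[[1,0,0,0,0.145],[1,0,0,0,0.29],[1,0,0,0,0.43],[1,0,0,0,0.57],[1,0,0,0,0.621],[1,0,0,0,0.621],[1,0,0,0,0.621],[1,0,0,0,0.621]]]'
python3 case.py
```

```text
t: 11.7
eef_pos: [422.9, 81.4, 25.9]
tcp_rot: [3.14, 0.001, 2.205]
ft_force: [0.3, -0.3, 0.1]
opening: 1.004
t: 12.5
eef_pos: [422.4, 81.4, 25.9]
tcp_rot: [3.141, -0.0, 1.591]
ft_force: [0.9, -0.5, -0.3]
opening: 0.995
scene 1098 [-126.4  -85.2] [-92.5  62.8]
  front edge x at mid -125.6 slope -0.0
[[-77.0, -126.0], [-69.0, -126.0], [-61.0, -125.0], [-53.0, -125.0], [-45.0, -126.0], [-37.0, -126.0], [-29.0, -125.0], [-21.0, -126.0], [-13.0, -126.0], [-5.0, -126.0], [3.0, -125.0], [11.0, -126.0], [19.0, -126.0], [27.0, -125.0], [35.0, -125.0], [43.0, -126.0], [51.0, -126.0]]
top 1034 [-126.4  -83.5] [-75.3  62.1]
  front edge x at mid -125.6 slope -0.001
[[-75.0, -126.0], [-67.0, -126.0], [-59.0, -124.0], [-51.0, -122.0], [-43.0, -126.0], [-35.0, -126.0], [-27.0, -126.0], [-19.0, -126.0], [-11.0, -126.0], [-3.0, -126.0], [5.0, -126.0], [13.0, -126.0], [21.0, -126.0], [29.0, -124.0], [37.0, -124.0], [45.0, -126.0], [53.0, -126.0]]
at [422.4  81.4  25.8] yaw 1.5906 shift m [0.0122 0.1248 0.0058] turn -1.5705 F [-0.3  0.   0.1] op 0.998 t 12.6
```

Case is square to the store (slope 0.000), its front at x = -126 and its middle at y = -12. Since the door edge blocks the wrist column, I push on with one outstretched finger (jaws along x), and stop short to check.

```bash
python3 -m pendant '[[[1,0,0.035,0,0],[1,0,0.060,0,0],[1,0,0.070,0,0],[1,0,0.078,0,0],[1,0,0.086,0,0],[1,0,0.094,0,0],[1,0,0.102,0,0],[1,0,0.108,0,0]]]'
python3 - <<'E'
from m import *
to(*st(-135,-12.5),26)
c=cam('scene'); P=cloud(c); e=np.array(env.state()['eef_pos'])
cv2.imwrite('pics/g3.png',c['image'][150:400,130:470])
E
python3 -m pendant '[[[1,0,-0.02,0,0],[1,0,-0.05,0,0],[1,0,-0.09,0,0],[1,0,-0.11,0,0],[1,0,-0.11,0,0],[1,0,-0.11,0,0],[1,0,-0.11,0,0],[1,0,-0.11,0,0]]]'
python3 case.py
```

```text
t: 13.4
eef_pos: [530.2, 83.5, 25.6]
tcp_rot: [-3.141, -0.0, 1.59]
ft_force: [-2.6, 0.6, -1.2]
opening: 1.002
at [530.2  83.5  25.6] yaw 1.5899 shift m [-0.0002  0.0169 -0.0004] turn 0 F [-2.6  0.6 -1.2] op 1.002 t 13.4
t: 14.25
eef_pos: [421.3, 81.4, 25.8]
tcp_rot: [3.141, -0.0, 1.59]
ft_force: [1.2, -0.4, 0.2]
opening: 1.001Traceback (most recent call last):
  File "case.py", line 5, in <module>
    m=(h>100)&(h<125)&(s>120)&roi(P,[400,-30,61],[700,220,73]); Q=P[comp(m)]; l=inv(Q)
                                                                    ~~~~^^^
  File "m.py", line 5, in comp
    k=1+np.argmax(s[1:,4]) if near is None else 1+np.argmin([np.hypot(*(c-near)) if a>30 else 1e9 for c,a in zip(ce[1:],s[1:,4])])
        ~~~~~~~~~^^^^^^^^^
    return _wrapfunc(a, 'argmax', axis=axis, out=out, **kwds)
    return bound(*args, **kwds)
ValueError: attempt to get argmax of an empty sequence
```

View pics/g3.png

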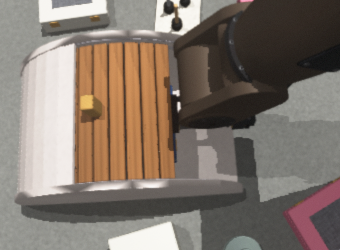

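The view shows the column close in front of the door's lower edge (about (175,100) in the crop), with the case out of sight under the door. I'll look at the front face with the arm backed off.

```bash
cat > face.py <<'E'
from m import *
for n in('top','scene'):
    c=cam(n); P=cloud(c); H=hsv(c); h,s,v=[H[...,i].astype(int) for i in range(3)]
    im=c['image'][200:300,200:370] if n=='top' else c['image'][170:360,290:400]
    cv2.imwrite(f'pics/{n}_f.png',cv2.resize(im,None,fx=3.5,fy=3.5))
    l=np.dstack([inv(P),P[...,2]]); m=(h>100)&(h<130)&(s>90)&(v>25)&roi(l,[-150,-105,14],[60,90,75])
    q=l[m]; print(n,len(q))
    for y in range(-90,80,12):
        k=q[abs(q[:,1]-y)<6]
        if len(k): print('  y',y,len(k),'x',np.percentile(k[:,0],[0,50,100]).round(1),'z',k[:,2].min().round(),k[:,2].max().round())
E
python3 face.py
```

```text
top 542
  y -78 45 x [-93.6 -85.1 -75.5] z 57.0 72.0
  y -66 45 x [-93.6 -83.5 -75.8] z 61.0 72.0
  y -54 35 x [-90.3 -83.  -75.5] z 63.0 71.0
  y -42 43 x [-93.6 -85.  -75.4] z 56.0 73.0
  y -30 52 x [-94.  -84.9 -75.7] z 57.0 72.0
  y -18 45 x [-93.5 -85.2 -75.6] z 60.0 71.0
  y -6 45 x [-93.7 -85.2 -75.7] z 58.0 72.0
  y 6 47 x [-93.6 -85.2 -75.5] z 59.0 72.0
  y 18 51 x [-93.6 -84.9 -75.7] z 60.0 72.0
  y 30 37 x [-91.5 -82.7 -75.3] z 62.0 71.0
  y 42 38 x [-92.1 -82.7 -75.3] z 64.0 71.0
  y 54 52 x [-93.6 -84.9 -75.3] z 61.0 71.0
  y 66 7 x [-89.3 -83.  -75.6] z 66.0 71.0
scene 9
  y -18 1 x [-92.8 -92.8 -92.8] z 66.0 66.0
  y 18 3 x [-92.8 -92.7 -92.6] z 65.0 65.0
  y 42 2 x [-93.1 -93.  -92.9] z 64.0 70.0
  y 54 3 x [-92.8 -92.7 -92.6] z 66.0 68.0
```

View pics/top_f.png

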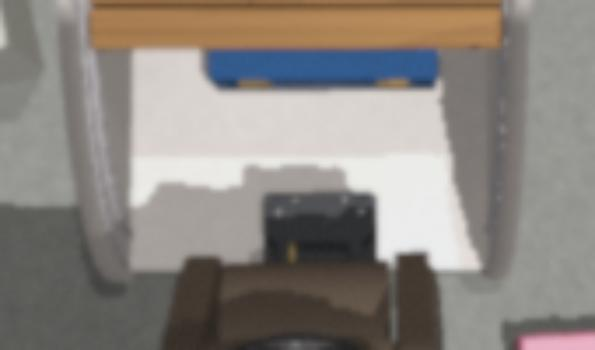

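Front now at x = -93, still square, with 28 mm to go. The column will meet the door edge about 10 mm short, so the last bit needs a short brisk push that lets the case slide on. First a dry run of that stroke, short of the case, to see any overshoot.

```bash
python3 -m pendant '[[[1,0,0,0,0],[1,0,0,0,0],[1,0,0,0,0],[1,0,0,0,0],[1,0,0,0,0],[1,0,0.0,0,0],[1,0,0.046,0,0],[1,0,0.095,0,0]]]'
python3 - <<'E'
from m import *
for i in range(4):
    s=env.state(); print(round(s['t'],3),s['eef_pos'].round(1),s['qvel'][:3].round(2),inv(s['eef_pos']).round(1)); cam('top') if i<3 else 0
E
```

```text
t: 15.2
eef_pos: [515.8, 83.3, 26.2]
tcp_rot: [-3.141, -0.0, 1.59]
ft_force: [1.1, 0.2, -0.3]
opening: 1.0
15.2 [515.8  83.3  26.2] [-0.02  0.4  -1.23] [-166.3  -12.2]
15.25 [525.   83.1  26.9] [-0.   -0.04  0.15] [-157.1  -12.5]
15.3 [521.1  83.1  26.3] [ 0.01 -0.03  0.16] [-161.   -12.5]
15.35 [517.4  83.1  25.7] [ 0.   -0.02  0.1 ] [-164.8  -12.4]
```

```bash
python3 -m pendant '[[[1,0,-0.03,0,0],[1,0,-0.06,0,0],[1,0,-0.09,0,0],[1,0,-0.09,0,0],[1,0,-0.09,0,0],[1,0,-0.09,0,0],[1,0,-0.09,0,0],[1,0,-0.09,0,0]]]'
python3 -c "
from m import *
to(*st(-144,-12.5),26,YAW+np.pi/2)"
```

```text
t: 16.15
eef_pos: [425.7, 81.4, 25.8]
tcp_rot: [3.141, -0.0, 1.59]
ft_force: [-0.8, -0.4, -0.1]
opening: 1.001
at [425.7  81.4  25.8] yaw 1.5897 shift m [-0.0002  0.1125 -0.0002] turn -0.0006 F [-0.8 -0.4 -0.1] op 1.001 t 16.15
```

```bash
python3 -m pendant '[[[1,0,0.002,0,0],[1,0,0.014,0,0],[1,0,0.063,0,0],[1,0,0.112,0,0],[1,0,0.092,0,0],[1,0,0.05,0,0],[1,0,0.02,0,0],[1,0,0,0,0]]]'
python3 face.py
```

```text
t: 16.95
eef_pos: [424.0, 81.5, 25.8]
tcp_rot: [-3.141, -0.0, 1.59]
ft_force: [0.6, 0.1, 0.7]
opening: 1.003
top 0
scene 0
```

View pics/top_f.png

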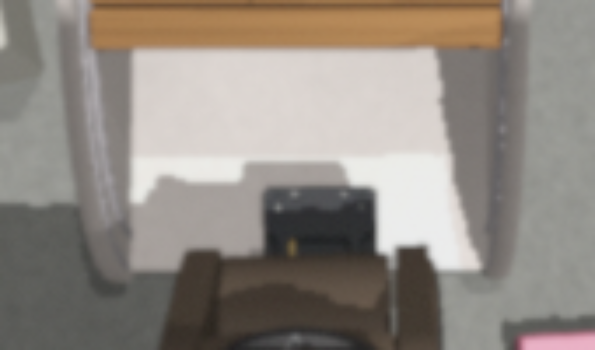

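No blue is visible any more. I'll check how far in the floor can be seen under the door edge, as a bound on the front face.

```bash
python3 - <<'E'
from m import *
c=cam('top'); P=cloud(c); H=hsv(c); l=np.dstack([inv(P),P[...,2]])
o=-c['R'].T@c['t']; print('cam in store',inv(o),o[2])
for y in range(-90,80,17):
    col=l[roi(l,[-120,y-2,-5],[-30,y+2,80])]; k=col[np.argsort(-col[:,0])][:3]; print(y,k.round(1).tolist())
m=roi(l,[-75,-95,-5],[-30,75,150]); v,u=np.where(m); print(u.min(),u.max(),v.min(),v.max())
for r in range(212,222): print(r,c['image'][r,290].tolist(),c['image'][r,310].tolist(),l[r,290].round(0).tolist())
E
```

```text
cam in store [-247.11201362  -47.8594511 ] 1165.4275848827401
-90 [[-65.4, -89.9, 13.7], [-67.9, -89.9, 14.1], [-70.4, -89.8, 14.9]]
-73 [[-65.2, -73.2, 12.9], [-67.8, -73.2, 14.0], [-69.7, -73.2, 10.6]]
-56 [[-64.6, -54.1, 9.5], [-65.0, -56.5, 11.6], [-67.3, -54.1, 11.2]]
-39 [[-65.0, -37.4, 12.3], [-65.3, -39.8, 14.2], [-67.2, -37.4, 10.9]]
-22 [[-64.8, -23.1, 11.6], [-65.5, -20.8, 16.1], [-67.3, -20.7, 11.9]]
-5 [[-65.1, -6.4, 13.4], [-65.5, -4.1, 15.9], [-67.4, -6.4, 12.8]]
12 [[-64.8, 10.3, 11.9], [-64.8, 12.7, 12.1], [-67.1, 12.7, 11.6]]
29 [[-64.2, 27.2, 8.4], [-64.4, 29.5, 9.7], [-67.3, 29.3, 12.7]]
46 [[-64.1, 46.3, 8.6], [-67.3, 45.9, 13.7], [-69.9, 45.8, 14.9]]
63 [[-64.7, 62.7, 12.3], [-64.8, 65.0, 13.0], [-67.2, 64.9, 13.4]]
257 328 214 218
212 [89, 130, 171] [90, 132, 173] [-91.0, -11.0, 200.0]
213 [125, 147, 174] [124, 145, 171] [-92.0, -11.0, 199.0]
214 [175, 183, 193] [175, 181, 191] [-65.0, -4.0, 16.0]
215 [200, 204, 211] [199, 203, 210] [-68.0, -4.0, 14.0]
216 [204, 208, 215] [204, 208, 215] [1018625.0, 980226.0, 1000000.0]
217 [205, 209, 216] [204, 208, 215] [-72.0, -4.0, 9.0]
218 [206, 210, 216] [205, 209, 216] [-75.0, -4.0, 13.0]
219 [206, 210, 217] [205, 209, 216] [-77.0, -4.0, 13.0]
220 [206, 210, 217] [205, 209, 216] [-80.0, -4.0, 15.0]
221 [205, 209, 216] [204, 208, 215] [-81.0, -4.0, 10.0]
```

Floor is visible right up to x = -65 across the full width, so the front face is at home and square. Next I raise the tool, turn back and go over the pull.

```bash
python3 -m pendant '[[[1,0,-0.01,-0.04,0],[1,0,-0.01,-0.085,-0.1],[1,0,-0.01,-0.13,-0.24],[1,0,-0.01,-0.175,-0.38],[1,0,-0.01,-0.22,-0.52],[1,0,-0.01,-0.26,-0.66],[1,0,-0.01,-0.3,-0.8],[1,0,-0.01,-0.315,-0.94]]]'
python3 -m pendant '[[[1,0,0,0,-0.14],[1,0,0,0,-0.28],[1,0,0,0,-0.42],[1,0,0,0,-0.56],[1,0,0,0,-0.63],[1,0,0,0,-0.63],[1,0,0,0,-0.63],[1,0,0,0,-0.63]]]'
python3 - <<'E'
from m import *
to(*pull(1.01)[:2],330,YAW+np.pi)
c=cam('top'); P=cloud(c); H=hsv(c); h,s,v=[H[...,i].astype(int) for i in range(3)]
br=comp((h>18)&(h<32)&(s>80)&(v>60)&roi(P,[650,50,255],[780,150,280])); Q=P[br]; print(len(Q),Q.min(0),Q.max(0),Q.mean(0), inv(Q.mean(0)))
E
```

```text
t: 17.9
eef_pos: [417.3, 81.3, 345.5]
tcp_rot: [3.137, 0.005, 2.535]
ft_force: [-0.5, -0.3, 0.2]
opening: 1.0
t: 18.7
eef_pos: [415.7, 81.2, 341.1]
tcp_rot: [3.142, 0.0, -3.125]
ft_force: [-0.1, -0.5, -1.2]
opening: 0.999
at [415.7  81.2 341.1] yaw -3.1252 shift m [-0.2987  0.0132  0.0111] turn -0.0031 F [-0.1 -0.5 -1.2] op 0.999 t 18.7
155 [704.45424153  87.91987391 255.02421657] [727.56837687 110.67414831 270.09868194] [714.97806978  99.57328567 264.83442426] [33.1387995   0.22716322]
```

```bash
python3 -m pendant '[[[1,-0.025,0.002,0,0],[1,-0.07,0.005,0,0],[1,-0.118,0.009,0,0],[1,-0.166,0.013,0,0],[1,-0.214,0.013,0,0],[1,-0.258,0.013,0,0],[1,-0.285,0.013,0,0],[1,-0.298,0.013,0,-0.003]]]'
python3 -c "
from m import *
to(*pull(1.01),YAW+np.pi)"
```

```text
t: 19.55
eef_pos: [715.0, 99.5, 339.2]
tcp_rot: [3.142, -0.001, -3.122]
ft_force: [-1.1, 0.4, 0.2]
opening: 0.999
at [715.   99.5 339.2] yaw -3.1217 shift m [ 0.0009 -0.0002  0.1094] turn 0.0004 F [-1.1  0.4  0.2] op 0.999 t 19.55
```

```bash
python3 -m pendant '[[[1,0,0,0.03,0],[1,0,0,0.07,0],[1,0,0,0.1,0],[1,0,0,0.11,0],[0.5,0,0,0.11,0],[0,0,0,0.11,0],[0,0,0,0.11,0],[0,0,0,0.11,0]]]'
python3 -m pendant '[[[0,0,0,0,0],[0,0,0,0,0],[0,0,0,0,0],[0,0,0,0,0],[0,0,0,0,0],[0,0,0,0,0],[0,0,0,0,0],[0,0,0,0,0]]]'
python3 - <<'E'
from m import *
for q in(1.01,.95,.9,.85,.8,.75,.7,.65,.6): print(q); to(*pull(q))
E
```

```text
t: 20.35
eef_pos: [713.3, 99.7, 232.4]
tcp_rot: [3.141, 0.002, -3.12]
ft_force: [-0.8, -0.2, 0.6]
opening: 0.719
t: 21.15
eef_pos: [713.0, 98.5, 230.8]
tcp_rot: [-3.14, -0.0, -3.121]
ft_force: [-0.3, -5.8, -0.1]
opening: 0.252
1.01
at [713.   98.5 230.8] yaw -3.1211 shift m [-0.0012  0.0008  0.001 ] turn 0 F [-0.3 -5.8 -0.1] op 0.252 t 21.15
0.95
at [713.   98.5 230.8] yaw -3.1211 shift m [ 0.0129  0.0008 -0.0005] turn 0 F [-0.3 -5.8 -0.1] op 0.252 t 21.15
0.9
at [713.   98.5 230.8] yaw -3.1211 shift m [ 0.0247  0.0008 -0.0011] turn 0 F [-0.3 -5.8 -0.1] op 0.252 t 21.15
0.85
at [713.   98.5 230.8] yaw -3.1211 shift m [ 0.0365  0.0008 -0.0011] turn 0 F [-0.3 -5.8 -0.1] op 0.252 t 21.15
0.8
at [713.   98.5 230.8] yaw -3.1211 shift m [ 0.0483  0.0009 -0.0006] turn 0 F [-0.3 -5.8 -0.1] op 0.252 t 21.15
0.75
at [713.   98.5 230.8] yaw -3.1211 shift m [0.06   0.0009 0.0006] turn 0 F [-0.3 -5.8 -0.1] op 0.252 t 21.15
0.7
at [713.   98.5 230.8] yaw -3.1211 shift m [0.0717 0.0009 0.0023] turn 0 F [-0.3 -5.8 -0.1] op 0.252 t 21.15
0.65
at [713.   98.5 230.8] yaw -3.1211 shift m [0.0833 0.0009 0.0046] turn 0 F [-0.3 -5.8 -0.1] op 0.252 t 21.15
0.6
at [713.   98.5 230.8] yaw -3.1211 shift m [0.0947 0.0009 0.0075] turn 0 F [-0.3 -5.8 -0.1] op 0.252 t 21.15
```

```bash
python3 -m pendant '[[[0,0.0100,0,-0.0004,0],[0,0.0220,0,-0.0011,0],[0,0.0340,0,-0.0012,0],[0,0.0460,0,-0.0007,0],[0,0.0580,0,0.0004,0],[0,0.0700,0,0.0020,0],[0,0.0830,0,0.0046,0],[0,0.0830,0,0.0046,0]]]'
python3 - <<'E'
from m import *
for q in(.65,.6,.55,.5,.45,.4,.35,.3,.25): print(q); to(*pull(q))
E
```

```text
t: 21.95
eef_pos: [629.6, 96.9, 227.3]
tcp_rot: [-3.14, 0.002, -3.121]
ft_force: [-2.6, -6.9, 5.7]
opening: 0.253
0.65
at [629.6  96.9 227.3] yaw -3.1206 shift m [-0.0001  0.0008  0.0011] turn 0 F [-2.6 -6.9  5.7] op 0.253 t 21.95
0.6
at [629.6  96.9 227.3] yaw -3.1206 shift m [0.0113 0.0008 0.004 ] turn 0 F [-2.6 -6.9  5.7] op 0.253 t 21.95
0.55
at [629.6  96.9 227.3] yaw -3.1206 shift m [0.0226 0.0009 0.0075] turn 0 F [-2.6 -6.9  5.7] op 0.253 t 21.95
0.5
at [629.6  96.9 227.3] yaw -3.1206 shift m [0.0337 0.0009 0.0115] turn 0 F [-2.6 -6.9  5.7] op 0.253 t 21.95
0.45
at [629.6  96.9 227.3] yaw -3.1206 shift m [0.0446 0.0009 0.016 ] turn 0 F [-2.6 -6.9  5.7] op 0.253 t 21.95
0.4
at [629.6  96.9 227.3] yaw -3.1206 shift m [0.0552 0.0009 0.0212] turn 0 F [-2.6 -6.9  5.7] op 0.253 t 21.95
0.35
at [629.6  96.9 227.3] yaw -3.1206 shift m [0.0656 0.0009 0.0268] turn 0 F [-2.6 -6.9  5.7] op 0.253 t 21.95
0.3
at [629.6  96.9 227.3] yaw -3.1206 shift m [0.0757 0.0009 0.0329] turn 0 F [-2.6 -6.9  5.7] op 0.253 t 21.95
0.25
at [629.6  96.9 227.3] yaw -3.1206 shift m [0.0854 0.0009 0.0396] turn 0 F [-2.6 -6.9  5.7] op 0.253 t 21.95
```

```bash
python3 -m pendant '[[[0,0.0113,-0.001,0.003,0],[0,0.0226,-0.001,0.0065,0],[0,0.0337,-0.001,0.0105,0],[0,0.0446,-0.001,0.015,0],[0,0.0552,-0.001,0.0202,0],[0,0.0656,-0.001,0.0258,0],[0,0.0757,-0.001,0.0320,0],[0,0.0757,-0.001,0.0320,0]]]'
python3 - <<'E'
from m import *
for q in(.3,.25,.2,.15,.1,.05,0,-.03): print(q); to(*pull(q))
E
```

```text
t: 22.75
eef_pos: [553.0, 95.3, 195.4]
tcp_rot: [-3.142, -0.0, -3.12]
ft_force: [-10.8, -0.3, 13.5]
opening: 0.247
0.3
at [553.   95.3 195.4] yaw -3.1202 shift m [-0.001   0.0009  0.001 ] turn 0 F [-10.8  -0.3  13.5] op 0.247 t 22.75
0.25
at [553.   95.3 195.4] yaw -3.1202 shift m [0.0088 0.0009 0.0077] turn 0 F [-10.8  -0.3  13.5] op 0.247 t 22.75
0.2
at [553.   95.3 195.4] yaw -3.1202 shift m [0.0182 0.0009 0.0148] turn 0 F [-10.8  -0.3  13.5] op 0.247 t 22.75
0.15
at [553.   95.3 195.4] yaw -3.1202 shift m [0.0272 0.0009 0.0224] turn 0 F [-10.8  -0.3  13.5] op 0.247 t 22.75
0.1
at [553.   95.3 195.4] yaw -3.1202 shift m [0.0359 0.0009 0.0304] turn 0 F [-10.8  -0.3  13.5] op 0.247 t 22.75
0.05
at [553.   95.3 195.4] yaw -3.1202 shift m [0.0441 0.0009 0.0388] turn 0 F [-10.8  -0.3  13.5] op 0.247 t 22.75
0
at [553.   95.3 195.4] yaw -3.1202 shift m [0.0519 0.001  0.0477] turn 0 F [-10.8  -0.3  13.5] op 0.247 t 22.75
-0.03
at [553.   95.3 195.4] yaw -3.1202 shift m [0.0564 0.001  0.0532] turn 0 F [-10.8  -0.3  13.5] op 0.247 t 22.75
```

```bash
python3 -m pendant '[[[0,0.0108,0,0.0060,0],[0,0.0200,0,0.0131,0],[0,0.0290,0,0.0207,0],[0,0.0377,0,0.0287,0],[0,0.0420,0,0.0330,0],[0,0.0459,0,0.0371,0],[0,0.0459,0,0.0371,0],[0,0.0459,0,0.0371,0]]]'
python3 - <<'E'
from m import *
for q in(.05,0,-.03): print(q); to(*pull(q))
E
```

```text
t: 23.55
eef_pos: [506.8, 94.4, 157.5]
tcp_rot: [3.141, -0.003, -3.12]
ft_force: [-11.4, 0.5, 8.9]
opening: 0.248
0.05
at [506.8  94.4 157.5] yaw -3.1202 shift m [-0.0021  0.0009  0.001 ] turn 0 F [-11.4   0.5   8.9] op 0.248 t 23.55
0
at [506.8  94.4 157.5] yaw -3.1202 shift m [0.0057 0.0009 0.0098] turn 0 F [-11.4   0.5   8.9] op 0.248 t 23.55
-0.03
at [506.8  94.4 157.5] yaw -3.1202 shift m [0.0101 0.0009 0.0153] turn 0 F [-11.4   0.5   8.9] op 0.248 t 23.55
```

```bash
python3 -m pendant '[[[0,0.0030,0,0.0025,0],[0,0.0050,0,0.0055,0],[0,0.0075,0,0.0085,0],[0,0.0095,0,0.0115,0],[0,0.0105,0,0.0135,0],[0,0.0105,0,0.0135,0],[0,0.0105,0,0.0135,0],[0,0.0105,0,0.0135,0]]]'
cat > dc.py <<'E'
from m import *
to(*pull(0))
for n in('scene','top'):
    c=cam(n); P=cloud(c); H=hsv(c); h,s,v=[H[...,i].astype(int) for i in range(3)]
    cv2.imwrite(f'pics/{n}_d.png',c['image'])
    m=(h>5)&(h<18)&(s>90)&(v>30)&roi(P,[430,-50,5],[850,250,240]); Q=P[m]; l=inv(Q)
    top=l[Q[:,2]>190]
    print(n,'slats zmin',np.percentile(Q[:,2],[.3,2]).round(1),'xmin',np.percentile(l[:,0],.5).round(1),'rear x',np.percentile(l[:,0],[98,99.5]).round(1))
    k=comp((h>18)&(h<32)&(s>100)&(v>70)&roi(P,[430,50,120],[560,150,230])); Q=P[k]; r=np.hypot(inv(Q)[:,0],Q[:,2]-15)
    a=np.degrees(np.arctan2(Q[:,2]-15,-inv(Q)[:,0])); print('  pull n',len(Q),'r',np.percentile(r,[5,95]).round(),'ang',a.min().round(1),a.max().round(1),np.median(a[r>r.max()-4]).round(1))
E
python3 dc.py
```

```text
t: 24.35
eef_pos: [495.7, 94.2, 144.1]
tcp_rot: [3.142, -0.004, -3.12]
ft_force: [-14.8, -0.5, 13.9]
opening: 0.252
at [495.7  94.2 144.1] yaw -3.1201 shift m [-0.0054  0.0008 -0.0035] turn 0 F [-14.8  -0.5  13.9] op 0.252 t 24.35
scene slats zmin [ 79.7 125.8] xmin -192.4 rear x [60.4 64.1]Traceback (most recent call last):
  File "dc.py", line 9, in <module>
    k=comp((h>18)&(h<32)&(s>100)&(v>70)&roi(P,[430,50,120],[560,150,230])); Q=P[k]; r=np.hypot(inv(Q)[:,0],Q[:,2]-15)
  File "m.py", line 5, in comp
    k=1+np.argmax(s[1:,4]) if near is None else 1+np.argmin([np.hypot(*(c-near)) if a>30 else 1e9 for c,a in zip(ce[1:],s[1:,4])])
        ~~~~~~~~~^^^^^^^^^
    return _wrapfunc(a, 'argmax', axis=axis, out=out, **kwds)
    return bound(*args, **kwds)
ValueError: attempt to get argmax of an empty sequence
```

```bash
python3 -m pendant '[[[0,0.0018,0,0.0010,0],[0,0.0030,0,0.0025,0],[0,0.0042,0,0.0040,0],[0,0.0055,0,0.0055,0],[0,0.0062,0,0.0065,0],[0,0.0068,0,0.0075,0],[0,0.0068,0,0.0075,0],[0,0.0068,0,0.0075,0]]]'
python3 -c "
from m import *
to(*pull(0))"
```

```text
t: 25.2
eef_pos: [489.7, 94.1, 136.7]
tcp_rot: [3.141, -0.002, -3.12]
ft_force: [-9.4, 0.3, 11.7]
opening: 0.249
at [489.7  94.1 136.7] yaw -3.1202 shift m [-0.0114  0.0008 -0.011 ] turn 0 F [-9.4  0.3 11.7] op 0.249 t 25.2
```

```bash
python3 -m pendant '[[[1,0.0,0,0,0],[1,0.0,0,0,0],[1,0.0,0,0,0],[1,0.0,0,0,0],[1,0,0,-0.02,0],[1,0.02,0,-0.06,0],[1,0.06,0,-0.1,0],[1,0.1,0,-0.14,0]]]'
sed -i 's/\[430,50,120\],\[560,150,230\]/[430,50,120],[600,150,260]/' dc.py; python3 dc.py
```

```text
t: 26.0
eef_pos: [399.3, 92.0, 267.8]
tcp_rot: [3.142, -0.001, -3.121]
ft_force: [0.7, 0.2, 0.4]
opening: 0.868
at [399.3  92.  267.8] yaw -3.1206 shift m [-0.1018  0.0011  0.1201] turn 0 F [0.7 0.2 0.4] op 0.868 t 26.0
scene slats zmin [68.9 95. ] xmin -197.5 rear x [59.8 64. ]
  pull n 4 r [252. 253.] ang 42.7 43.3 42.9
top slats zmin [54.5 73.6] xmin -199.9 rear x [60.4 65. ]
  pull n 236 r [211. 254.] ang 38.9 44.8 42.1
```

View pics/scene_d.png

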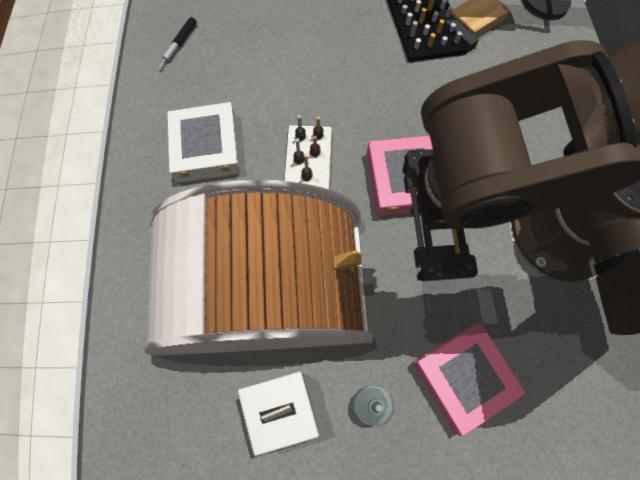

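Pull is at about 42.5°, still some 8 mm short of shut: the pads slipped as the pull turned. I'll close the fingers and press down on the top of the pull.

```bash
python3 -m pendant '[[[0,0,0,0,0],[0,0,0,0,0],[0,-0.02,0.001,0,0],[0,-0.05,0.002,0,0],[0,-0.08,0.003,0,0],[0,-0.096,0.003,0,0],[0,-0.096,0.003,0,0],[0,-0.096,0.003,0,0]]]'
python3 -c "
from m import *
to(*st(-186,0),200,YAW+np.pi);to(*st(-186,0),184,YAW+np.pi)"
```

```text
t: 26.9
eef_pos: [496.1, 97.0, 265.2]
tcp_rot: [-3.142, -0.003, -3.121]
ft_force: [-0.9, -0.5, 0.0]
opening: 0.387
at [496.1  97.  265.2] yaw -3.1206 shift m [ 0.0002 -0.0019  0.0652] turn 0.0015 F [-0.9 -0.5  0. ] op 0.387 t 26.9
at [496.1  97.  265.2] yaw -3.1206 shift m [ 0.0002 -0.0019  0.0812] turn 0.0015 F [-0.9 -0.5  0. ] op 0.387 t 26.9
```

```bash
python3 -m pendant '[[[0,0,-0.002,0,0],[0,0,-0.002,0,0],[0,0,-0.002,0,0],[0,0,-0.002,0.02,0],[0,0,-0.002,0.04,0],[0,0,-0.002,0.06,0],[0,0,-0.002,0.066,0],[0,0,-0.002,0.066,0]]]'
python3 -m pendant '[[[0,0,0,0.003,0],[0,0,0,0.006,0],[0,0,0,0.009,0],[0,0,0,0.012,0],[0,0,0,0.014,0],[0,0,0,0.016,0],[0,0,0,0.016,0],[0,0,0,0.016,0]]]'
python3 -c "
from m import *
to(*st(-186,0),184)"
```

```text
t: 27.7
eef_pos: [496.1, 95.1, 200.6]
tcp_rot: [3.142, -0.001, -3.12]
ft_force: [-0.9, -0.2, 0.2]
opening: 0.006
t: 28.5
eef_pos: [495.7, 95.1, 185.4]
tcp_rot: [3.142, -0.001, -3.12]
ft_force: [-5.9, -0.6, 10.3]
opening: 0.009
at [495.7  95.1 185.4] yaw -3.1203 shift m [-0.0002 -0.      0.0014] turn 0 F [-5.9 -0.6 10.3] op 0.009 t 28.5
```

```bash
python3 -m pendant '[[[0,0,0,0.001,0],[0,0,0,0.002,0],[0,0,0,0.003,0],[0,0,0,0.003,0],[0,0,0,0.003,0],[0,0,0,0.003,0],[0,0,0,0.003,0],[0,0,0,0.003,0]]]'
python3 -c "
from m import *
to(*st(-186,0),184)"
```

```text
t: 29.3
eef_pos: [495.8, 95.1, 184.5]
tcp_rot: [-3.142, 0.001, -3.12]
ft_force: [-15.2, -1.7, 36.3]
opening: 0.005
at [495.8  95.1 184.5] yaw -3.1201 shift m [-0.0001 -0.      0.0005] turn 0 F [-15.2  -1.7  36.3] op 0.005 t 29.3
```

The force rises steeply (36 N) with only 1 mm of travel, so it is on its lower stop. I back off and check.

```bash
python3 -m pendant '[[[0,0,0,-0.02,0],[0,0,0,-0.06,0],[0,0.02,0,-0.1,0],[0,0.06,0,-0.13,0],[0,0.1,0,-0.14,0],[0,0.11,0,-0.14,0],[0,0.11,0,-0.14,0],[0,0.11,0,-0.14,0]]]'
python3 dc.py
```

```text
t: 30.1
eef_pos: [387.2, 92.8, 321.6]
tcp_rot: [3.141, 0.0, -3.12]
ft_force: [0.1, -0.5, 0.2]
opening: 0.001
at [387.2  92.8 321.6] yaw -3.1205 shift m [-0.1139  0.      0.1739] turn 0 F [ 0.1 -0.5  0.2] op 0.001 t 30.1
scene slats zmin [68.9 95.2] xmin -197.5 rear x [59.8 64. ]
  pull n 14 r [250. 254.] ang 41.8 42.8 42.3
top slats zmin [52.1 72.6] xmin -200.0 rear x [60.2 64.8]
  pull n 242 r [211. 254.] ang 38.4 43.9 40.9
```

View pics/top_d.png

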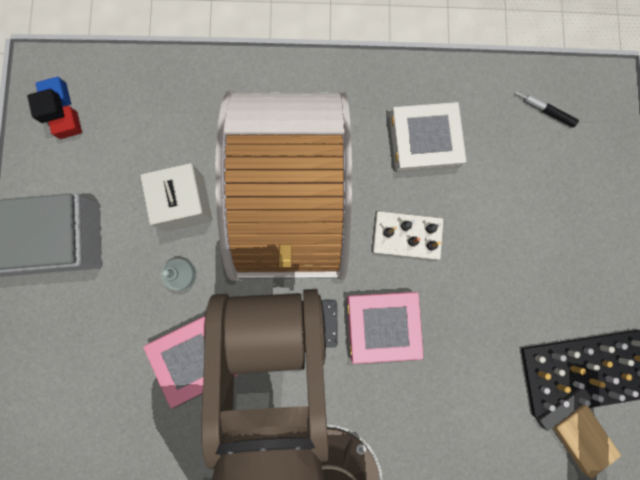

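```bash
python3 - <<'E'
from m import *
c=cam('top'); P=cloud(c); H=hsv(c); l=np.dstack([inv(P),P[...,2]])
im=c['image'][235:290,215:355]; cv2.imwrite('pics/edge.png',cv2.resize(im,None,fx=5,fy=5,interpolation=cv2.INTER_CUBIC))
for u in(245,260,320,330):
    print(u,[(r,*l[r,u].round(0)[[0,2]].astype(int),*H[r,u][:2]) for r in range(258,280,1)if l[r,u,2]<1e4])
h,s,v=[H[...,i].astype(int) for i in range(3)]
k=(h>18)&(h<32)&(s>100)&(v>70)&roi(l,[-210,-20,120],[-140,20,230]); q=l[k]; r=np.hypot(q[:,0],q[:,2]-15); e=q[r>248]; print(len(e),e.min(0),e.max(0),e.mean(0))
E
```

```text
245 [(258, np.int64(-176), np.int64(117), np.uint8(15), np.uint8(142)), (259, np.int64(-179), np.int64(117), np.uint8(14), np.uint8(143)), (260, np.int64(-181), np.int64(116), np.uint8(14), np.uint8(136)), (261, np.int64(-182), np.int64(106), np.uint8(15), np.uint8(141)), (262, np.int64(-184), np.int64(102), np.uint8(15), np.uint8(138)), (263, np.int64(-186), np.int64(97), np.uint8(14), np.uint8(138)), (264, np.int64(-188), np.int64(94), np.uint8(15), np.uint8(139)), (265, np.int64(-190), np.int64(91), np.uint8(14), np.uint8(139)), (266, np.int64(-192), np.int64(81), np.uint8(14), np.uint8(137)), (267, np.int64(-194), np.int64(80), np.uint8(14), np.uint8(142)), (268, np.int64(-196), np.int64(78), np.uint8(15), np.uint8(148)), (269, np.int64(-198), np.int64(69), np.uint8(15), np.uint8(141)), (270, np.int64(-199), np.int64(55), np.uint8(15), np.uint8(134)), (271, np.int64(-201), np.int64(45), np.uint8(14), np.uint8(100)), (272, np.int64(-203), np.int64(39), np.uint8(12), np.uint8(47)), (273, np.int64(-205), np.int64(16), np.uint8(10), np.uint8(19)), (274, np.int64(-207), np.int64(11), 
[... 4063 characters left out ...]
4(-201), np.int64(54), np.uint8(14), np.uint8(102)), (271, np.int64(-203), np.int64(43), np.uint8(13), np.uint8(33)), (272, np.int64(-204), np.int64(9), np.uint8(13), np.uint8(15)), (274, np.int64(-208), np.int64(14), np.uint8(12), np.uint8(11)), (275, np.int64(-211), np.int64(11), np.uint8(11), np.uint8(9)), (276, np.int64(-213), np.int64(13), np.uint8(15), np.uint8(2)), (277, np.int64(-215), np.int64(-1), np.uint8(30), np.uint8(3)), (278, np.int64(-217), np.int64(-2), np.uint8(30), np.uint8(8)), (279, np.int64(-220), np.int64(0), np.uint8(38), np.uint8(7))]
87 [-197.21271579  -10.65426132  167.8406835 ] [-181.45781082   11.42120523  187.40298154] [-189.70218421   -0.3937166   180.6823024 ]
```

View pics/edge.png

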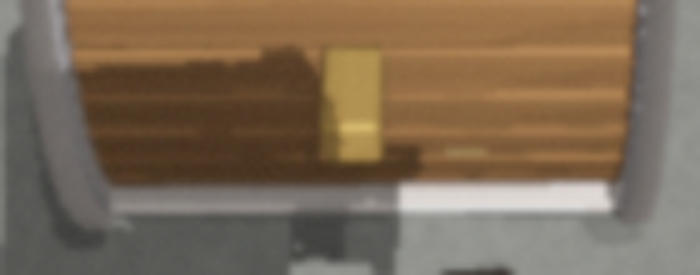

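```bash
python3 -c "
from cell import env
print(env.state()['t'],env.state()['ft_force']); print(env.job_done())"
```

```text
30.25 [ 0.32839836 -0.66136461  0.31818678]
the job is handed in; nothing more can be done
None
```

The job is handed in at about 30 s, with the tambour rolled fully up, the case slid in against the stop, and the tambour rolled down shut. I changed method in two places:

- **Case:** I squared it up with two fingers, then pushed it with one outstretched finger. The open door's edge blocked the wrist before the case was home, so the last 15–20 mm was one brisk stroke that let it slide onto the stop.
- **Closing:** my grip slipped as the brass pull turned, leaving the tambour about 8 mm short. I finished by pressing down on the pull with closed fingers.

**Last checks**
- **Tambour up:** it met its upper stop (23 N), and its lower edge then measured 93 mm in front of the axis (95 mm expected).
- **Case home:** its face is inferred, because the open door hid it. The floor was visible right up to x = -65 across the whole width, so the front is at or behind its home line and square. I could not recheck it with the door shut.
- **Tambour shut:** the force rose to 36 N with only 1 mm of travel. The camera puts the pull at 40.7–42.3° against 40°. The 42.3° comes from the scene camera, which could see only a few pixels of the pull. I took the force as decisive.
- **Neighbours:** the tissues, sprayer and burblock look unmoved in the last picture, but I did not measure them.
- **Robot:** it was clear of everything at hand-in, with about 0 N at the wrist.

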